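# Fetch the locked die from its keeper hook and load the press bed

## Task

Of the two die holders on the hook stand, the one whose brass side bolt is pushed in is ready for work: press its hook's sprung keeper down flat until it stays open, take that die off its peg and stand it upright on the open bench. Let go, take it again across the thin faces of its eye plate and lower it (do not drop it) between the tall posts of the press bed until it sits flat on the bed's floor, and let go, with its bolt still pushed in. Leave the other die hanging behind its shut keeper with its bolt out, and leave the gas can, hammer and board where they are.

Things in the scene. Friction and masses are not known exactly. Their poses are not given: they have to be found in the camera images.
- stand: Fixed hook stand: base 130x250x10 mm (x -10 to +120), two posts 150 high at x=+97, y=+65 and -65. From each a bracket (22 wide, top at 150, front at x=+16) bears a flat steel peg 12 wide, 8 thick, its level top at 130, reaching to x=-66. Origin at bench level below the line of the hanging dies; x runs from the pegs' free ends to the posts (away from the robot, give or take 13 deg), y left.
- hook_l (a point): Hanging place on the left peg (stand y=+65): middle of the peg's top face, 130 mm above the bench. The peg's free end is 66 mm from here along the stand's -x.
- hook_r (a point): Hanging place on the right peg (stand y=-65), otherwise as hook_l.
- keeper_l (a joint): Left keeper: sprung tongue 12x46 mm hinged at the peg's free end (stand x=-60), rising from there at 32 deg back towards the die. 0 = up, shut; 0.55 = folded flat on the peg, open. Pushed from the die's side it jams; its raised end must be pressed straight down (some 4 N, more with friction). Let go before 0.30 rad it springs shut; past that it snaps flat (6 mm above the peg's top) and stays.
- keeper_r (a joint): Right keeper, as keeper_l.
- keeper_l_top (a point): Top of the left keeper's raised end, where to press; moves with it. Shut: 28 mm above the peg's top, 24 mm from the hanging place towards the peg's free end. Press straight down here, or up to 6 mm nearer the free end, until the fingertips are about 7 mm above the peg's top: it is then flat.
- keeper_r_top (a point): Top of the right keeper's raised end, as keeper_l_top.
- die_in: Die holder ready for work, its bolt pushed in: aluminium block 64x40x50 mm (x,y,z), 0.35 to 0.6 kg, steel eye plate on top. Origin: centre of the underside; as hung its axes match the stand's and the underside is 44 mm above the bench. To come off (keeper flat) it rises 8 to 20 mm (best 14), then goes 108 mm or more along the stand's -x before its block is clear of the peg.
- die_in_eye (a point): Middle of the solid upper part of die_in's eye plate, 97 mm above its underside. The plate is 10 thick (x), 36 wide (y), top at 108; below, a window 24 wide, 56 to 86 above the underside, takes the peg (its upper edge rests on the peg's top). On the peg, grip it across the 36 mm width: bracket and keeper stand close to the thin faces.
- die_out: A second die holder of the same shape and size, hanging on the other peg, but with its bolt pulled out. It stays there.
- bolt_in (a joint): Slide bolt of die_in (m): brass pin with a 16 mm round knob on the block's +y side, at x=+22 mm, 28 mm above the underside, held by friction. 0 = pushed in (knob ends 13 mm from the face), 0.026 = pulled out (39 mm).
- bolt_out (a joint): Slide bolt of die_out, as bolt_in.
- bed: Fixed green press bed: base 110x100x12 mm; ridges 6 mm high frame a 72x48 mm (x,y) pocket for the 64x40 mm block; at mid-length (x=0) two posts 20 wide (x), 12 thick, 125 high, also 48 mm apart in y, leave no room for fingers beside the plate's 36 mm width: hold the die across the plate's 10 mm there. Origin: centre of the underside. The die goes in with its x along the bed's x, either way round.
- bed_floor (a point): Centre of the bed's floor between posts and ridges, 12 mm above the bench: where the centre of the die's underside belongs.
- gas_can: Bystander: upright steel gas can, 66 mm wide, 170 mm high. Origin: centre of the underside.
- mallet: Bystander: hammer 260 mm long lying on the bench along its x.
- charcoal_board: Bystander: small soldering board 140 x 90 x 22 mm. Origin: centre of the underside.

How it is judged (in metres and radians):
On the way, in this order (a step that is already met when the one before it is completed fails the run):
1. the keeper in front of die_in is pressed flat and stays open, fingers off the stand, while that die still hangs on its peg (contact force between the fingers and stand below 0.1 N and height (world z) of die_in between 0.04 and 0.05 m and ((value of joint keeper_l above 0.48 rad and horizontal distance between die_in and hook_l below 0.03 m) or (value of joint keeper_r above 0.48 rad and horizontal distance between die_in and hook_r below 0.03 m))), for 0.2 s.
2. die_in stands upright on the bench, let go (height (world z) of die_in below 0.005 m and angle between die_in's own z axis and vertical below 0.1 rad and linear speed of die_in below 0.03 m/s and contact force between the fingers and die_in below 0.1 N), for 0.3 s.
At the end, for the whole second after the job is handed in: die_in flat and upright (3 deg) on the bed's floor (3 mm), within 7 mm of its centre and 14 deg of the bed's x, at rest, bolt under 6 mm out; die_out within 20 mm of its start behind its shut keeper, bolt over 16 mm out; can, hammer and board moved under 30 mm (horizontal distance between die_in and bed_floor below 0.007 m and z of die_in in the frame of bed_floor between -0.003 and 0.003 m and angle between die_in's own z axis and vertical below 0.05 rad and angle between the x axis of die_in and the x axis of bed, either way round below 0.25 rad and linear speed of die_in below 0.02 m/s and value of joint bolt_in below 0.006 m and value of joint bolt_out above 0.016 m and distance of die_out from where it was at the start of the episode below 0.02 m and ((value of joint keeper_l below 0.15 rad and horizontal distance between die_out and hook_l below 0.03 m) or (value of joint keeper_r below 0.15 rad and horizontal distance between die_out and hook_r below 0.03 m)) and distance of each of gas_can, mallet, charcoal_board from where it was at the start of the episode below 0.03 m); the robot touches nothing.
It fails at once if die_in dropped: it falls faster than 0.7 m/s (a 25 mm drop) with no finger touching it (contact force between the fingers and die_in below 0.05 N and linear speed of die_in above 0.7 m/s).
It fails at once if the other die knocked more than 40 mm from its place (distance of die_out from where it was at the start of the episode above 0.04 m).
It also fails if it takes over 72 s, if anything falls off the work surface, if the arm or the gripper's body presses on something with over 40 N, if the wrist force passes 120 N, or if a joint passes its speed limit or range.

## Robot

A 6-joint arm with a two-finger parallel gripper is mounted at the origin on the work surface. World frame = base frame: x ahead of the robot, y to its left, z up, the work surface at z = 0. Lengths are in mm, angles in rad, forces in N, time in s.
With the tool pointing down it reaches from about 350 to 725 mm from the base axis. Payload 6 kg.
Tool frame: the origin (TCP) lies midway between the tips of the shut fingers; the grasp point (between the pads) lies 19 mm behind it; z points along the fingers, y is the line along which they close (so a half turn about z gives the same grasp; the last joint's range is limited). The gripper opens to 85 mm and grips with 20 to 120 N. Pads are 22 mm wide; open, the fingers measure 114 mm over their backs; the gripper's body (76 mm by 85 mm) begins 54 mm behind the grasp point. The pads swing forward as they close: fully open they stand 13 mm farther back than shut.
Start: joints at [-0.829, 0.04, 0.085, 0, -1.615, -0.334], TCP at [237.961, -550.771, 231.261] pointing down, gripper open.
Joint ranges: [-2.56, 2.56], [-1.29, 2.01], [-1.08, 1.49], [-3.29, 1.98], [-2.81, -0.18], [-2.99, 2.99]. Speed limits (rad/s): [2.57, 2.57, 3.01, 3.14, 3.14, 3.14].

## Interface

Orientations are given as a 3x3 rotation matrix whose columns are the frame's x, y, z axes.
In Python, from station import bot gives the robot as it stands. Calls block until the motion is done:
- bot.movep(position, orientation): joint-space move of the TCP to a pose.
- bot.move_straight(position, rot=None, max_speed=150, contact_N=None): straight line of the TCP; rot=None keeps the orientation; max_speed is the mean speed in mm/s. With contact_N (N) it stops when the force on the tool has changed by that much, and returns True; else False.
- bot.movej(angles): joint-space move.
- bot.ungrasp() and bot.grab(): open the fingers fully, or close them until they stop; the grip force is fixed at half the most.
- bot.hold(seconds).
- bot.ik(position, orientation): joint angles nearest the present ones, or None.
- bot.camera(name): name is "scene" or "top" or "wrist"; returns a dict with "frame" (480x640x3 uint8, red, green, blue), "fov_y" (degrees; the focal length in pixels is half the picture's height over the tangent of half this angle, whatever the lens; pixels are square), "cx", "cy" (the principal point, pixels), "position" and "rotation" of the camera in the world. Camera axes: x right, y down, z forward; pixel columns grow to the right and rows downward; lengths in mm; the calibration is good to about 2 mm. A picture is of the moment at which its call begins. There is no depth.
A pose or a line that the arm cannot do raises bot.Unreachable and nothing moves.
- bot.finish_job(): hands the job in; it is judged then, once.
Readings, each from a call of its own:
- bot.get_time(): time.
- bot.get_joint_pos(): joint angles.
- bot.get_joint_vel(): joint speeds.
- bot.get_tau(): joint torques, N m.
- bot.get_tool_pos(): TCP position.
- bot.get_tcp_rot(): TCP orientation.
- bot.get_force(): force on the tool from outside, world axes, zero at the start.
- bot.get_moment(): the same for the moment, N m.
- bot.get_finger_gap(): opening from 0.0 (shut) to 1.0 (fully open).
- bot.get_finger_force(): force on a finger pad.
Only numpy, scipy, OpenCV 4.12 (cv2) and the standard library are available. Lean on these libraries where they do the work, as an engineer would, in place of code of your own. Each camera call takes 0.05 s, during which the arm holds its last target. There are 200 camera calls.

## Working session

There is one attempt and no reset: what is moved stays moved. The work goes in short steps, each a Python script; the robot and the scene stay as the last script left them, time stands still between calls to the robot, and variables do not carry over. Pictures are saved under pics/ and viewed, at most 10 in all, crops included, and the job is handed in when it is done.

```bash
ls; mkdir -p pics
python3 - <<'E'
from station import bot
import cv2
for n in ("scene","top","wrist"):
    c=bot.camera(n); cv2.imwrite(f"pics/{n}0.png",c["frame"][:,:,::-1]); print(n,c["fov_y"],c["cx"],c["cy"],c["position"],c["rotation"])
E
```

```text
pics
scene 42.3076281655936 327.17950951539444 246.0961584453919 [ 1320.52223471 -1129.26171629  1104.30745446] [[ 0.83062588  0.34102235 -0.44018678]
 [ 0.55670535 -0.49180377  0.66948354]
 [ 0.01182333 -0.80114469 -0.59835391]]
top 43.62106121775477 316.42344822499945 244.15050246531905 [ 512.88280086  -17.59009897 1726.27694282] [[-0.0125732  -0.99838153  0.05546385]
 [-0.99989438  0.01295788  0.0065815 ]
 [-0.00728954 -0.05537524 -0.998439  ]]
wrist 59.309763212115016 316.4475918096037 239.65777419335302 [ 175.53818791 -577.25650199  372.74552184] [[-0.39667395  0.88441878  0.24587232]
 [ 0.9179576   0.38162417  0.10824433]
 [ 0.0019025   0.26863808 -0.96323931]]
```

View pics/top0.png

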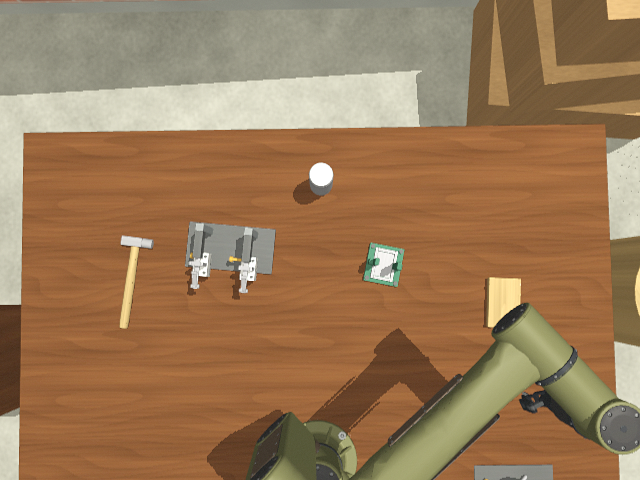

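View pics/scene0.png

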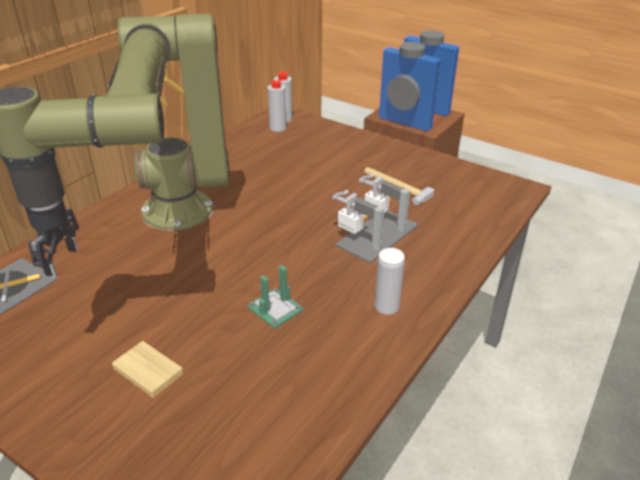

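The top view shows the stand's base at px (230,248), with the left die at (198,265) and the right die at (246,270). A brass knob sticks out of the right die at (234,260), so the left die is probably die_in. The bed is at (384,264). Next I'll get rough poses and close wrist views.

```bash
cat > h.py <<'E'
import numpy as np, cv2
from station import bot
def K(c):
    f=240/np.tan(np.radians(c["fov_y"]/2)); return f
def ray(c,px,z):
    px=np.atleast_2d(px).astype(float); f=K(c)
    d=np.c_[(px[:,0]-c["cx"])/f,(px[:,1]-c["cy"])/f,np.ones(len(px))]@np.array(c["rotation"]).T
    p=np.array(c["position"]); return p+d*((z-p[2])/d[:,2])[:,None]
def proj(c,P):
    q=(np.atleast_2d(P)-np.array(c["position"]))@np.array(c["rotation"]); f=K(c)
    return np.c_[q[:,0]/q[:,2]*f+c["cx"],q[:,1]/q[:,2]*f+c["cy"]]
def down(yaw):  # tool x axis at yaw in world, pointing down
    c,s=np.cos(yaw),np.sin(yaw); return np.array([[c,s,0],[s,-c,0],[0,0,-1.]])
def snap(n,fn):
    c=bot.camera(n); cv2.imwrite(fn,c["frame"][:,:,::-1]); return c
E
python3 - <<'E'
from h import *
c=bot.camera("top")
print(ray(c,[[188,222],[275,229],[271,274],[185,267]],10).round())
print(ray(c,[[384,264]],12).round(), bot.get_tcp_rot().round(3))
hsv=cv2.cvtColor(c["frame"],cv2.COLOR_RGB2HSV)
m=cv2.inRange(hsv,(60,60,30),(95,255,200)); m[:,:340]=0;m[:,430:]=0;m[300:]=0
r=cv2.minAreaRect(cv2.findNonZero(m)); print(r, ray(c,cv2.boxPoints(r),12).round())
# look
for k,(x,y) in {"stand":(480,300),"bed":(440,-190)}.items():
    for yaw in (0,np.pi,-np.pi/2):
        for z in (330,380): print(k,yaw,z,bot.ik([x,y,z],down(yaw)))
E
```

```text
[[677. 362.  10.]
 [653. 112.  10.]
 [524. 125.  10.]
 [548. 371.  10.]]
[[ 549. -199.   12.]] [[-0.918 -0.397 -0.001]
 [-0.397  0.918  0.001]
 [ 0.     0.001 -1.   ]]
((383.7115173339844, 264.44232177734375), (35.69313430786133, 37.85041046142578), 11.309932708740234) [[ 505. -136.   12.]
 [ 611. -159.   12.]
 [ 590. -259.   12.]
 [ 484. -236.   12.]]
stand 0 330 [ 0.91312897 -0.01664673  0.20841757  0.         -1.79586062  0.65766736]
stand 0 380 [ 0.91312897  0.01825779  0.33752165  0.         -1.89006018  0.65766736]
stand 3.141592653589793 330 [ 0.91312897 -0.01664673  0.20841757  0.         -1.79586062 -2.48392529]
stand 3.141592653589793 380 [ 0.91312897  0.01825779  0.33752165  0.         -1.89006018 -2.48392529]
stand -1.5707963267948966 330 [ 0.91312897 -0.01664673  0.20841757  0.         -1.79586062 -0.91312897]
stand -1.5707963267948966 380 [ 0.91312897  0.01825779  0.33752165  0.         -1.89006018 -0.91312897]
bed 0 330 [ 1.48206940e-02 -2.46209878e-01  1.24756920e-03  0.00000000e+00
 -1.81825377e+00  1.55597563e+00]
bed 0 380 [ 0.01482069 -0.21017565  0.12581688  0.         -1.90678885  1.55597563]
bed 3.141592653589793 330 [ 1.48206940e-02 -2.46209878e-01  1.24756920e-03  0.00000000e+00
 -1.81825377e+00 -1.58561702e+00]
bed 3.141592653589793 380 [ 0.01482069 -0.21017565  0.12581688  0.         -1.90678885 -1.58561702]
bed -1.5707963267948966 330 [ 1.48206940e-02 -2.46209878e-01  1.24756920e-03  0.00000000e+00
 -1.81825377e+00 -1.48206940e-02]
bed -1.5707963267948966 380 [ 0.01482069 -0.21017565  0.12581688  0.         -1.90678885 -0.01482069]
```

Run:
```python
from h import *
yaw=np.pi-0.096
bot.movep([500,-200,360],down(np.pi-0.21)); c=snap("wrist","pics/w_bed.png"); print(bot.get_tool_pos())
np.save("c_bed.npy",c,allow_pickle=True)
bot.movep([510,245,340],down(yaw)); c=snap("wrist","pics/w_st.png"); np.save("c_st.npy",c,allow_pickle=True)
print(c["position"],bot.get_time())
```

```text
[ 499.7417397  -200.62652058  359.68878964]
[442.59025054 251.06867596 482.63768803] 3.6083
```

View pics/w_st.png

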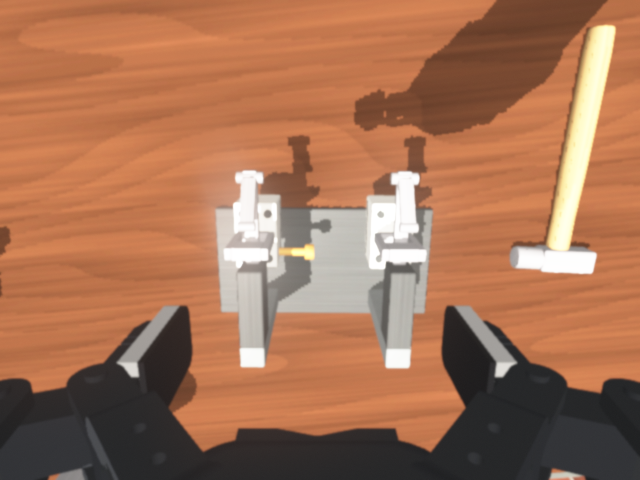

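View pics/w_bed.png

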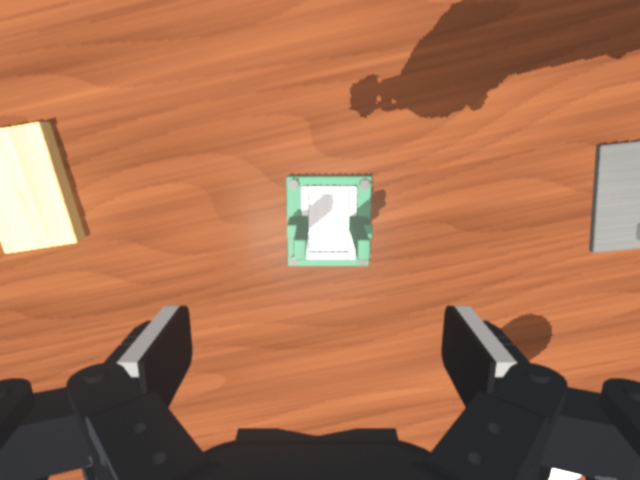

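The wrist view of the stand has +y to the right. The right peg's die (image left) has its brass knob out at (310,252), and the left peg's die (eye plate at ~(403,254)) shows none, so die_in is on the left peg. The bed is centred at ~(330,221). I'll refine both numerically.

Run:
```python
from h import *
c=np.load("c_bed.npy",allow_pickle=True).item()
hsv=cv2.cvtColor(c["frame"],cv2.COLOR_RGB2HSV)
m=cv2.inRange(hsv,(60,60,30),(95,255,255)); m[:, :270]=0;m[:,390:]=0;m[:150]=0;m[290:]=0
r=cv2.minAreaRect(cv2.findNonZero(m)); P=ray(c,cv2.boxPoints(r),12); print(r,P.round(1),P.mean(0))
# floor (white) pocket
w=cv2.inRange(hsv,(0,0,200),(179,60,255)); w[:, :290]=0;w[:,370:]=0;w[:180]=0;w[268:]=0
r=cv2.minAreaRect(cv2.findNonZero(w)); print(r,ray(c,cv2.boxPoints(r),12).round(1))
c=np.load("c_st.npy",allow_pickle=True).item()
print("base",ray(c,[[217,207],[432,208],[425,313],[222,312]],10).round(1))
print("plates",ray(c,[[403,254],[249,254]],152).round(1))
f=c["frame"]; 
a=cv2.resize(f[160:380,210:440],None,fx=3,fy=2.7,interpolation=cv2.INTER_CUBIC)
a=f[160:275,330:450]; b=c0=np.load("c_bed.npy",allow_pickle=True).item()["frame"][165:280,270:390]
cv2.imwrite("pics/crop.png",np.hstack([cv2.resize(x,None,fx=3.3,fy=3.3,interpolation=cv2.INTER_CUBIC) for x in(a,b)])[:,:,::-1])
```

```text
((328.5, 220.0), (88.0, 83.0), 90.0) [[ 484.8 -231.6   12. ]
 [ 504.8 -137.5   12. ]
 [ 610.8 -156.4   12. ]
 [ 589.5 -256.    12. ]] [ 547.46224337 -195.36781812   12.        ]
((329.5, 222.5), (85.0, 79.0), 90.0) [[ 490.  -229.2   12. ]
 [ 509.2 -139.5   12. ]
 [ 611.8 -157.8   12. ]
 [ 591.5 -252.7   12. ]]
base [[524.5 129.5  10. ]
 [549.5 373.3  10. ]
 [679.7 361.7  10. ]
 [654.2 114.7  10. ]]
plates [[553.6 312.  152. ]
 [541.3 185.9 152. ]]
```

View pics/crop.png

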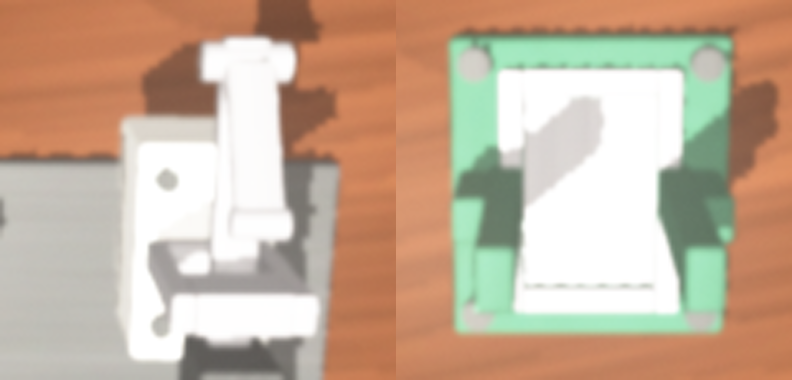

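The crop shows die_in's eye-plate top centre at full px (404.2,255.8), the keeper's raised end at ~(409,229) and its hinge at (405,179). I'll cross-check the stand pose, then press the keeper.

```bash
cat >> h.py <<'E'
YS=-0.102; HL=np.array([554.3,313.8])
def st(x,y=0,H=HL,a=YS):  # offset from hook_l in stand axes
    return H+np.array([np.cos(a)*x-np.sin(a)*y,np.sin(a)*x+np.cos(a)*y])
E
python3 - <<'E'
from h import *
c=np.load("c_st.npy",allow_pickle=True).item()
for n,px,z in (("plate",[404.2,255.8],152),("keeptop",[409.4,229.5],158),("hinge",[405.2,178.8],133)):
    d=ray(c,px,z)[0,:2]-HL; ca,sa=np.cos(YS),np.sin(YS); print(n,(d@[ca,sa]).round(1),(d@[-sa,ca]).round(1))
b=np.load("c_bed.npy",allow_pickle=True).item()
q=np.array([[450,40],[733,38],[722,332],[457,332]],float); q=np.c_[270+(q[:,0]-396)/3.3,165+q[:,1]/3.3]-.35
P=ray(b,q,12); print("bed",P.round(1),P.mean(0).round(1))
p=st(-27); R=down(np.pi+YS)
bot.grab()
bot.movep([*p,210],R)
hit=bot.move_straight([*p,137],R,max_speed=40,contact_N=30); print(hit,bot.get_tool_pos().round(1),bot.get_force().round(1))
bot.hold(.2); print(bot.get_tool_pos().round(1),bot.get_force().round(1))
bot.move_straight([*p,215],R); bot.ungrasp()
q=st(-60); bot.movep([*q,340],R); snap("wrist","pics/w2.png"); np.save("c2.npy",bot.camera("wrist"),allow_pickle=True)
f=cv2.imread("pics/w2.png"); print(bot.get_time())
E
```

```text
plate 1.1 -0.8
keeptop -22.8 0.7
hinge -59.8 0.1
bed [[ 485.4 -232.9   12. ]
 [ 505.5 -135.6   12. ]
 [ 612.  -158.6   12. ]
 [ 591.4 -255.    12. ]] [ 548.5 -195.5   12. ]
False [527.5 316.6 137.2] [ 0.3 -0.4  0.1]
[527.5 316.6 137.1] [ 0.6 -0.  -0.5]
9.3333
```

View pics/w2.png

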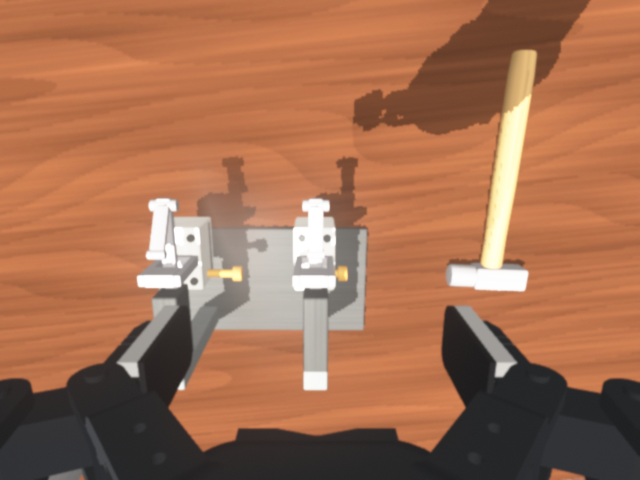

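The left die's brass knob is close to its block at (342,273), so die_in is confirmed on the left. I'll crop in to check the keeper is flat and to refine the plate position.

Run:
```python
from h import *
c=np.load("c2.npy",allow_pickle=True).item()
for n,p,z in (("tipflat",st(-14),136),("tipshut",st(-24),158),("hinge",st(-60),133),("plateTopC",st(0),152)): print(n,proj(c,[*p,z]).round(1))
f=c["frame"][190:310,260:380]; cv2.imwrite("pics/crop2.png",cv2.resize(f,None,fx=5,fy=5,interpolation=cv2.INTER_CUBIC)[:,:,::-1])
```

```text
tipflat [[315.7 259.9]]
tipshut [[315.7 256.7]]
hinge [[315.7 206.8]]
plateTopC [[315.7 281.9]]
```

View pics/crop2.png

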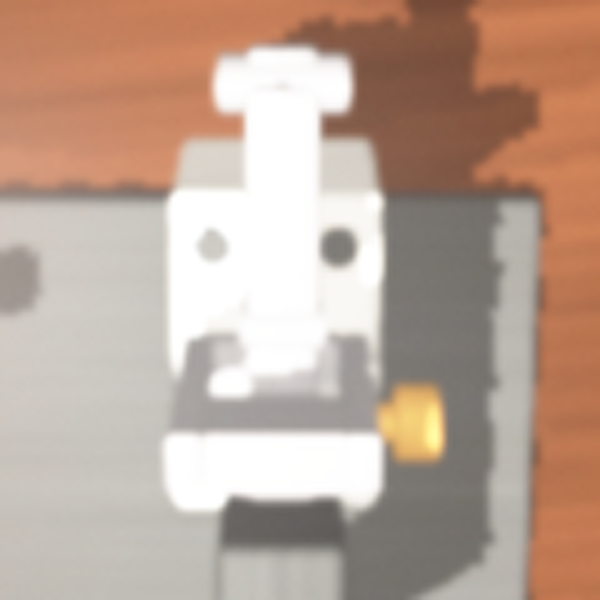

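Run:
```python
from h import *
bot.movep([510,245,340],down(np.pi-0.096)); c=bot.camera("wrist"); o=np.load("c_st.npy",allow_pickle=True).item()
cr=[cv2.resize(k["frame"][160:275,330:450],None,fx=3.3,fy=3.3,interpolation=cv2.INTER_CUBIC) for k in (o,c)]
cv2.imwrite("pics/cmp.png",np.hstack(cr)[:,:,::-1])
print(bot.get_time())
```

```text
9.7917
```

View pics/cmp.png

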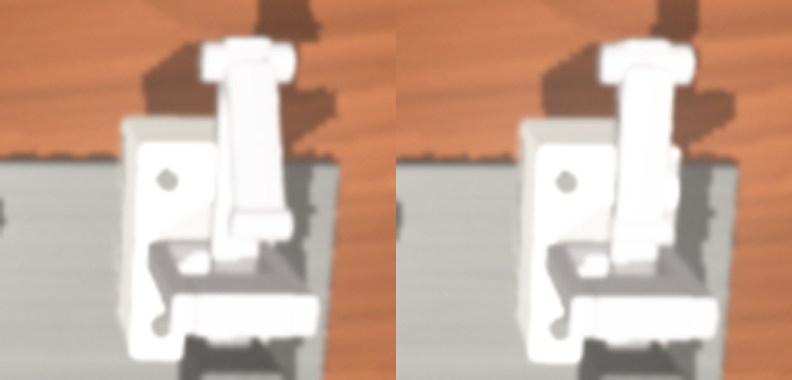

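The left keeper now lies flat along the peg (before on the left, after on the right). Next: grasp, lift, pull off and stand the die on the bench.

Run:
```python
from h import *
R=down(np.pi+YS); p=st(0.7,-0.5); Z=121
bot.movep([*p,225],R)
h=bot.move_straight([*p,Z],R,max_speed=80,contact_N=8); print("desc",h,bot.get_tool_pos().round(1),bot.get_force().round(1))
if h: raise SystemExit
bot.grab(); print("gap",bot.get_finger_gap(),bot.get_finger_force(),bot.get_force().round(1))
bot.move_straight([*p,Z+14],R,max_speed=40); print("lift",bot.get_tool_pos().round(1),bot.get_force().round(1),bot.get_finger_gap())
q=st(0.7-130,-0.5)
h=bot.move_straight([*q,Z+14],R,max_speed=70,contact_N=10); print("pull",h,bot.get_tool_pos().round(1),bot.get_force().round(1),bot.get_finger_gap())
snap("wrist","pics/w3.png"); print(bot.get_time())
```

```text
desc False [555.2 313.4 121.8] [ 0.5 -0.7  0.4]
gap 0.4093230555687354 60.68527579307556 [-0.7 -1.7  2.2]
lift [554.8 313.3 134.7] [ 0.6 -0.9 -5.9] 0.411657102888417
pull False [425.8 326.4 134.9] [ 0.3 -0.7 -5.4] 0.41143915960575184
14.9333
```

Run:
```python
from h import *
R=down(np.pi+YS); q=st(0.7-130,-0.5)
bot.move_straight([*q,83],R,max_speed=80)
h=bot.move_straight([*q,75],R,max_speed=12,contact_N=3); print("low",h,bot.get_tool_pos().round(1),bot.get_force().round(1))
bot.ungrasp(); bot.hold(.4); t=bot.get_tool_pos(); np.save("place.npy",t)
bot.move_straight([*q,t[2]+150],R,max_speed=200)
# camera well back to see the standing die
R2=down(-np.pi/2+YS)
bot.movep([q[0],q[1],t[2]+170],R2)
c=snap("wrist","pics/w4.png"); np.save("c4.npy",c,allow_pickle=True)
print(bot.get_time(),bot.get_tool_pos().round(1)); print(proj(c,[[*t[:2],108]]))
```

```text
low True [425.6 326.5  77.5] [-1.3 -1.4  5.2]
19.5417 [425.6 326.4 244.8]
[[317.66142373 224.0057363 ]]
```

View pics/w4.png

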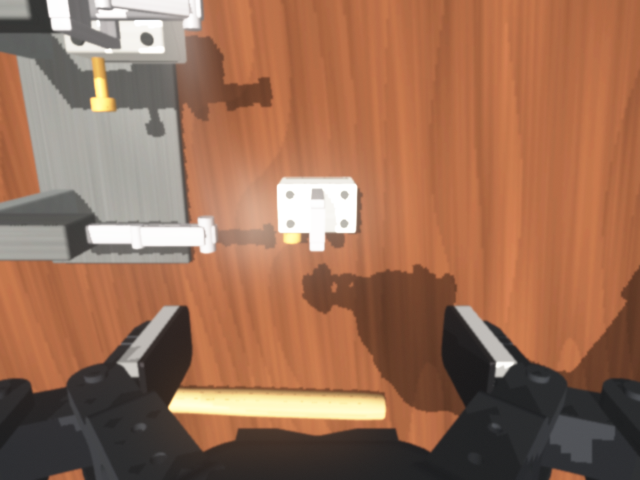

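The die stands upright with its knob still in at (291,237). The plate is at image x 317, matching the prediction of 317.7. I'll re-grasp across the thin faces and lift, then take a close bed measurement from the carry pose.

Run:
```python
from h import *
c=np.load("c4.npy",allow_pickle=True).item(); t=np.load("place.npy")
for s in (-18,18): print("end",s,proj(c,[*st(0,s,t[:2]),108]).round(1), end=" ")
g=c["frame"][240:262,312:324].mean((1,2)).round(); print(g)
R2=down(-np.pi/2+YS); p=t[:2]
bot.move_straight([*p,170],R2)
h=bot.move_straight([*p,77.5],R2,max_speed=50,contact_N=6); print("desc",h,bot.get_tool_pos().round(1),bot.get_force().round(1))
if h: raise SystemExit
bot.grab(); print("gap",bot.get_finger_gap(),bot.get_finger_force(),bot.get_force().round(1)); g=bot.get_tool_pos(); np.save("grasp.npy",g); print(g.round(1))
bot.move_straight([*p,265],R2,max_speed=90); print(bot.get_force().round(1),bot.get_finger_gap())
YB=-0.208; R3=down(-np.pi/2+YB); B=np.array([548.3,-195.7])
# camera is 68 along tool x; aim a bit off so that the bed is seen clear of the fingers
off=R3[:,0]
q=B-off[:2]*20
bot.movep([q[0]-off[0]*0,q[1],300],R3); print(bot.get_tool_pos().round(1))
c=snap("wrist","pics/w5.png"); np.save("c5.npy",c,allow_pickle=True); print(bot.get_time())
print(proj(c,[*B,12]).round(1))
```

```text
end -18 [[317.7 197.8]] end 18 [[317.7 249.3]] [253. 252. 251. 251. 252. 253. 253. 252. 252. 250. 233. 185. 146. 136.
 134. 134. 134. 133. 133. 132. 132. 132.]
desc False [424.6 325.7  77.8] [-0.2 -0.2 -0.5]
gap 0.11059651176236827 60.443869829177856 [ 0.7 -0.6  0.1]
[424.6 325.6  77.6]
[ 0.1  0.1 -4.1] 0.1004302355317466
[ 552.7 -175.2  299.8]
27.0333
[[316.4 169.7]]
```

View pics/w5.png

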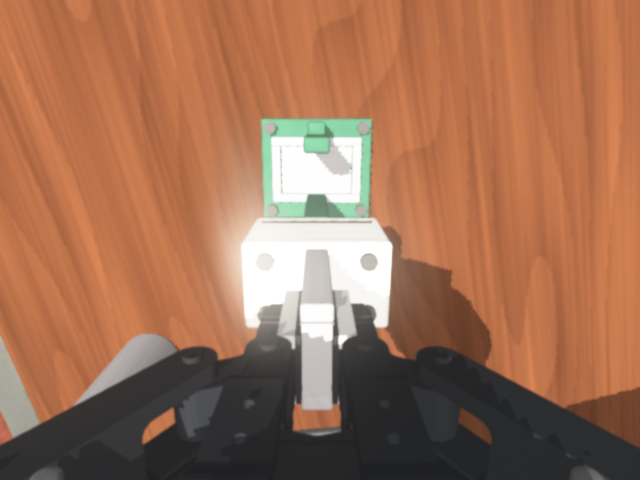

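The die hangs square in the grip. The bed is fully visible at px (262..373, 119..217), beyond the block. I'll measure its corners.

Run:
```python
from h import *
c=np.load("c5.npy",allow_pickle=True).item()
hsv=cv2.cvtColor(c["frame"],cv2.COLOR_RGB2HSV)
m=cv2.inRange(hsv,(55,50,30),(95,255,255)); m[:100]=0; m[230:]=0; m[:,:240]=0; m[:,400:]=0
m=cv2.morphologyEx(m,cv2.MORPH_CLOSE,np.ones((45,45)))
ct=max(cv2.findContours(m,cv2.RETR_EXTERNAL,cv2.CHAIN_APPROX_NONE)[0],key=cv2.contourArea)[:,0].astype(float)
def edge(sel):  # fit line
    vx,vy,x,y=cv2.fitLine(ct[sel].astype(np.float32),cv2.DIST_HUBER,0,.01,.01).ravel(); return np.cross([x,y,1],[x+vx,y+vy,1])
x,y=ct.T; x0,x1,y0,y1=x.min(),x.max(),y.min(),y.max(); print(x0,x1,y0,y1)
L=edge((x<x0+5)&(y>y0+15)&(y<y1-15)); Rr=edge((x>x1-5)&(y>y0+15)&(y<y1-15)); T=edge((y<y0+4)&(x>x0+15)&(x<x1-15)); Bt=edge((y>y1-4)&(x>x0+15)&(x<x1-15))
q=[]
for a,b in ((L,T),(Rr,T),(Rr,Bt),(L,Bt)):
    p=np.cross(a,b); q.append(p[:2]/p[2])
q=np.array(q)+.0; print(q.round(1)); P=ray(c,q,12)[:,:2]; print(P.round(1),P.mean(0).round(1))
for i in range(4): d=P[(i+1)%4]-P[i]; print(np.linalg.norm(d).round(1),np.arctan2(d[1],d[0]).round(3))
# white ridge frame
w=((hsv[:,:,1]<40)&(hsv[:,:,2]>120)); w[:128]=0; w[208:]=0; w[:,:266]=0; w[:,368:]=0
print("ridge rows/cols",np.where(w[:,290])[0][[0,-1]],np.where(w[170])[0][[0,-1]],np.where(w[:,345])[0][[0,-1]])
```

```text
262.0 371.0 119.0 216.0
[[261.  119. ]
 [370.9 119. ]
 [367.5 216. ]
 [265.5 216. ]]
[[ 591.4 -255.2]
 [ 485.9 -233. ]
 [ 506.  -137.9]
 [ 610.1 -159.7]] [ 548.3 -196.4]
107.8 2.935
97.3 1.362
106.4 -0.207
97.3 -1.764
ridge rows/cols [137 202] [272 360] [137 202]
```

Run:
```python
from h import *
YB=-0.207; R3=down(-np.pi/2+YB); T=np.array([548.0,-196.9]); cmd=T.copy()
bot.move_straight([*cmd,250],R3,max_speed=80); bot.hold(.2)
e=bot.get_tool_pos()[:2]-T; print("err",e.round(2)); cmd-=e
bot.move_straight([*cmd,225],R3,max_speed=50); bot.hold(.2); print(bot.get_tool_pos().round(1),bot.get_force().round(1))
h=bot.move_straight([*cmd,100],R3,max_speed=50,contact_N=5); print("mid",h,bot.get_tool_pos().round(1),bot.get_force().round(1),bot.get_time())
if not h:
    h=bot.move_straight([*cmd,86],R3,max_speed=10,contact_N=4); print("low",h,bot.get_tool_pos().round(1),bot.get_force().round(1),bot.get_moment().round(2),bot.get_time())
c=snap("wrist","pics/w6.png"); snap("scene","pics/s6.png")
```

```text
err [0.23 0.11]
[ 547.9 -197.   225.5] [ 0.1 -0.2 -4.6]
mid False [ 547.9 -197.   100.2] [ 0.3  0.9 -4.4] 31.5583
low True [ 547.8 -197.    89.5] [0.5 1.1 6. ] [ 0.25  0.02 -0.03] 32.5583
```

The die touched down at TCP z 89.5 (expected 89.6). I'll release, retreat and verify numerically, since all 10 views are used.

Run:
```python
from h import *
R3=down(-np.pi/2-0.207); t=bot.get_tool_pos()
bot.ungrasp(); bot.hold(.3); print(bot.get_force().round(1))
h=bot.move_straight([*t[:2],260],R3,max_speed=80,contact_N=8); print(h,bot.get_tool_pos().round(1))
bot.hold(.3); c=bot.camera("wrist"); np.save("c7.npy",c,allow_pickle=True)
yb=np.array([.2055,.9787]); xb=np.array([.9787,-.2055]); D=t[:2]+.8*yb
hsv=cv2.cvtColor(c["frame"],cv2.COLOR_RGB2HSV); w=((hsv[:,:,1]<45)&(hsv[:,:,2]>150)).astype(np.uint8)
# block top (z=62) corner prediction and plate far end (z=120)
cor=[[*(D+a*xb+b*yb),62] for a,b in((-32,-20),(32,-20),(32,20),(-32,20))]
print("pred block",proj(c,cor).round(1).tolist(),"pred plate +y end",proj(c,[*(D+18*yb),120]).round(1),"-y end",proj(c,[*(D-18*yb),120]).round(1))
n,l,s,ce=cv2.connectedComponentsWithStats(w)
for i in range(1,n):
    if s[i,4]>150 and 150<ce[i,0]<480 and ce[i,1]<300: print(s[i],ce[i].round(1))
u,v=proj(c,[*D,62])[0].astype(int)
b=(hsv[:,:,0]>18)&(hsv[:,:,0]<30)&(hsv[:,:,1]>150)&(hsv[:,:,2]>120); k=np.argwhere(b[100:300,200:440]); print("brass",len(k),(k.min(0)+[100,200],k.max(0)+[100,200]) if len(k) else "")
print("pred knob in",proj(c,[[*(D+22*xb+30*yb),40],[*(D+22*xb+33*yb),40],[*(D+22*xb+59*yb),40]]).round(1).tolist())
print(bot.get_time())
```

```text
[ 1.   0.8 -0.5]
False [ 547.7 -197.   259.6]
pred block [[355.8, 184.1], [276.7, 184.1], [277.9, 232.0], [354.6, 232.0]] pred plate +y end [[316.2 250.1]] -y end [[316.2 199.3]]
[258 147  15  15 166] [265. 154.]
[361 148  14  14 151] [367.1 154.2]
[ 257  163  109   90 7260] [310. 205.]
brass 0 
pred knob in [[291.6, 236.7], [291.6, 239.9], [292.1, 267.5]]
36.35
```

Run:
```python
from h import *
a=np.load("c4.npy",allow_pickle=True).item()["frame"]; c=np.load("c7.npy",allow_pickle=True).item()["frame"]
h4=cv2.cvtColor(a,cv2.COLOR_RGB2HSV); h7=cv2.cvtColor(c,cv2.COLOR_RGB2HSV)
print(h4[234:242,291].tolist()); print("knob col",h7[226:272:2,291].tolist()); 
for r in (200,215): print(r,"row V",h7[r,250:385:3,2].tolist(),"S",h7[r,250:385:3,1].tolist())
print("plate col",h7[240:258,316].tolist())
print("below plate cols",[ (x,int(h7[247,x,1])) for x in range(304,330,2)])
```

```text
[[29, 71, 255], [29, 65, 255], [29, 66, 255], [29, 67, 255], [29, 68, 255], [29, 68, 255], [29, 70, 255], [29, 72, 255]]
knob col [[20, 14, 215], [20, 3, 253], [0, 0, 255], [25, 11, 254], [29, 54, 255], [29, 46, 255], [29, 48, 255], [29, 50, 255], [29, 57, 255], [46, 44, 234], [70, 57, 231], [54, 45, 208], [12, 96, 207], [11, 105, 212], [11, 106, 211], [11, 108, 210], [10, 110, 209], [11, 112, 208], [11, 113, 206], [11, 114, 205], [11, 116, 204], [11, 117, 202], [11, 121, 201]]
200 row V [227, 226, 226, 235, 238, 238, 245, 255, 255, 253, 255, 255, 255, 255, 255, 255, 255, 255, 255, 255, 254, 252, 252, 252, 250, 251, 252, 253, 255, 255, 255, 255, 255, 255, 255, 255, 219, 243, 232, 228, 228, 196, 208, 215, 212] S [71, 71, 69, 31, 35, 39, 8, 1, 1, 2, 0, 0, 0, 0, 0, 0, 0, 0, 0, 0, 0, 1, 1, 1, 2, 4, 3, 3, 0, 0, 0, 1, 0, 0, 0, 1, 9, 4, 41, 73, 74, 65, 128, 130, 132]
215 row V [229, 229, 228, 230, 239, 239, 245, 255, 255, 248, 255, 255, 255, 255, 255, 255, 255, 255, 255, 255, 255, 255, 255, 255, 255, 253, 252, 252, 253, 253, 255, 255, 255, 255, 255, 250, 219, 247, 227, 228, 227, 188, 214, 219, 214] S [69, 66, 66, 31, 30, 32, 12, 1, 1, 3, 0, 0, 0, 0, 0, 0, 0, 0, 0, 0, 0, 1, 1, 1, 1, 2, 2, 2, 3, 2, 0, 0, 0, 0, 0, 5, 8, 3, 61, 73, 74, 52, 129, 132, 133]
plate col [[0, 1, 255], [0, 0, 254], [0, 0, 254], [0, 0, 254], [0, 1, 255], [30, 1, 255], [30, 1, 255], [0, 1, 255], [0, 1, 255], [30, 1, 253], [45, 4, 237], [60, 22, 184], [63, 44, 152], [64, 50, 144], [64, 51, 144], [64, 52, 143], [64, 52, 143], [64, 52, 143]]
below plate cols [(304, 48), (306, 44), (308, 28), (310, 2), (312, 1), (314, 1), (316, 1), (318, 1), (320, 1), (322, 0), (324, 12), (326, 41), (328, 47)]
```

The plate end is at row 250.5 (predicted 250.1), its sides are centred at 316.8 (316.2) and the knob is in. So the die is seated and upright, and I'm handing the job in.

```bash
python3 -c "
from station import bot
print(bot.finish_job(), bot.get_time())"
```

```text
the job is handed in; nothing more can be done
the job is handed in; nothing more can be done
```

The ready die (left peg) is on the press bed's floor, upright with its bolt still in, and the job was handed in after about 36 s; no verdict came back, and I didn't re-check the other die, can, hammer or board at the end, though nothing touched them that I saw.

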